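# Clear the comparator anvil and index the gauge carriage

## Task

The oil canister has been left on the steel anvil of the bench comparator: lift it off and set it down gently, upright and wholly on the round green mat, and leave it there. Then take hold of the gauge carriage with the black grip block and slide it along the rail towards the yellow locator until you feel its ball click into the notch (red line on the carriage level with the black line on the locator), without running past it. Finish while still holding the carriage in the fingers, with the carriage at rest in the notch; leave everything else on the bench where it is.

Things in the scene. Friction and masses are not known exactly. Their poses are not given: they have to be found in the camera images.
- canister: closed red oil canister, 72 mm diameter, shoulder at 80 mm, brass cap to 90 mm, about 0.4 kg (varies by 30 %). Origin: centre of its underside; z up. It stands at first on the anvil, whose top is 35 mm above the bench.
- canister_handle (a point): middle of the canister's handle: a level black bar, 14 mm in diameter, 66 mm long, along the canister's own y axis, 135 mm above its underside, on two uprights 60 to 72 mm apart; 38 mm free between bar and cap. It can be pinched from above, the fingers closing along the canister's x axis.
- mat: round green mat, 136 mm in diameter and 4 mm thick, fixed flat on the bench on the left or the right side (a red bolt tray is on the other side). Origin: its centre, on the bench surface.
- comparator: bench comparator, fixed. Blue base 120 x 360 x 12 mm; steel rail along its y axis, 24 mm wide, top 34 mm up; end blocks 52 mm high at y = +-174 mm; on its -x side the anvil, a steel-topped block 110 x 120 mm, 35 mm high, centred at x = -115, y = +50 mm. Origin: centre of the base, on the bench surface; z up.
- carriage: aluminium gauge carriage 60 x 50 mm, top 56 mm above the bench, a red line across it at its y = 0. Slides along the comparator's y axis only: starts with its origin at y = -125 to -75 mm of the comparator, must go to +y; rail ends at +125 mm. Axes parallel to the comparator's; origin on the rail's centre line at bench height, below the red line. Sliding needs 1 to 2 N.
- dial (a point): centre of the dial gauge (44 mm diameter) on the carriage's arm, 115 mm from the rail on the -x side and 90 mm above the bench; its top is at 112 mm. Arm and stem pass over the anvil, 41 mm above the bench at the lowest: they would strike a canister left there.
- carriage_grip (a point): grip point of the carriage's black grip block: 18 mm along x, 30 mm along y (the sliding direction), upright from 56 to 106 mm above the bench; this point is its centre, 84 mm above the bench, directly above the carriage's origin. Free on all four sides above 56 mm; the dial begins 106 mm away on the -x side.
- notch: yellow locator block, black line on top, 26 mm wide, 45 mm high, fixed on the rail's +x side at y = +15 to +85 mm of the comparator; it sets where the notch is. Origin: on the rail's centre line at bench height, at the notch, in line with the black line (which lies 36 to 58 mm from it along +x); axes as the comparator's. Seated, the carriage's origin coincides with this origin.
- ball_seat (a point): the notch itself, inside the rail, 26 mm above the notch body's origin. A spring ball in the carriage drops 2.7 mm into it: over the last 4 mm it pulls the carriage in, then 4 to 7 N are needed to push it out. Let loose within 2 mm of the notch, the carriage centres itself.
- bolt_tray: red open tray with bolts, 110 x 110 x 30 mm, a bystander to leave alone. Origin: centre of its underside.
- piston: aluminium piston, 80 mm diameter, 62 mm high, a bystander to leave alone. Origin: centre of its underside.
- wrench: steel wrench lying flat, a bystander to leave alone. Origin: under its middle.
- jar: jar, 60 mm diameter, 90 mm high, a bystander to leave alone. Origin: centre of its underside.
- spray: tall bottle, 56 mm diameter, 170 mm high, a bystander to leave alone. Origin: centre of its underside.
- bearing: steel bearing ring, 80 mm diameter, 18 mm high, a bystander to leave alone. Origin: centre of its underside.
- brush: hand brush lying flat, a bystander to leave alone. Origin: under its middle.

How it is judged:
On the way, in this order (a step that is already met when the one before it is completed fails the run):
1. the canister is lifted clear of the anvil, upright (height (world z) of canister above 0.05 m and angle between canister's own z axis and vertical below 0.35 rad), for 0.1 s.
2. the canister stands on the mat, let go (horizontal distance between canister and mat below 0.032 m and height (world z) of canister below 0.009 m and angle between canister's own z axis and vertical below 0.1 rad and contact force between the fingers and canister below 0.1 N and linear speed of canister below 0.02 m/s), for 0.2 s.
3. the carriage is held in the notch (y of carriage in the frame of notch between -0.002 and 0.002 m and linear speed of carriage below 0.01 m/s and contact force between the fingers and carriage above 2 N), for 0.3 s.
At the end, for the whole second after the job is handed in: The canister stands upright (within 0.1 rad) and untouched on the mat, its centre within 32 mm of the mat's; the carriage rests within 2 mm of the notch while the fingers hold it with more than 2 N (all of step 2 and all of step 3 and contact force between the arm and canister below 0.1 N); the arm keeps its last pose, push and grip.
It fails at once if the carriage ran more than 12 mm past the notch (y of carriage in the frame of notch above 0.012 m).
It fails at once if the canister tipped over (beyond 0.6 rad) (angle between canister's own z axis and vertical above 0.6 rad).
It fails at once if the canister was dropped (moving faster than 0.6 m/s while out of the fingers: a fall of about 2 cm) (linear speed of canister above 0.6 m/s and contact force between the fingers and canister below 0.1 N).
It fails at once if one of the bystanders was moved more than 30 mm (distance of any of bolt_tray, piston, wrench, jar, spray, bearing, brush from where it was at the start of the episode above 0.03 m).
It also fails if it takes over 54 s, if anything falls off the work surface, if the arm or the gripper's body presses on something with over 40 N, if the wrist force passes 120 N, or if a joint passes its speed limit or range.

## Robot

A 6-joint arm with a two-finger parallel gripper is mounted at the origin on the work surface. World frame = base frame: x ahead of the robot, y to its left, z up, the work surface at z = 0. Lengths are in m, angles in rad, forces in N, time in s.
With the tool pointing down it reaches from about 0.35 to 0.85 m from the base axis. Payload 8.1 kg.
Tool frame: the origin (TCP) lies at the very end of the fingers, on their centre line; the grasp point (between the pads) lies 19 mm behind it; z points along the fingers, y is the direction in which the jaws open and shut (so a half turn about z gives the same grasp; the last joint's range is limited). The gripper opens to 93 mm and grips with 3 to 60 N. Pads are 15 mm wide; open, the fingers measure 128 mm over their backs; the gripper's body (75 mm by 188 mm) begins 65 mm behind the grasp point.
Start: joints at [1.081, 0.13, 1.488, -0, 1.523, -0.085], TCP at [0.236, 0.552, 0.219] pointing down, gripper open.
Joint ranges: [-2.96, 2.96], [-0.89, 2.26], [0.02, 2.5], [-1.34, 4.48], [0, 2.73], [-2.66, 2.66]. Speed limits (rad/s): [2.39, 2.39, 2.79, 3.14, 3.14, 3.14].

## Interface

Orientations are given as a rotation vector (axis times angle).
In Python, from plant import robot gives the robot as it stands.
- The arm moves only by the shell command python3 -m inch 'ROWS' [FORCE]. ROWS is JSON, a list that holds one entry, the list of rows, each a list of 7 numbers: the shift along the tool's x, y, z in cm, then the turn, a rotation vector about the tool's x, y, z in degrees, then the gripper command: -1 is fully open, 1 is shut, values between are in proportion. A call has 1 to 5 rows; each row shifts and turns the commanded pose from where the row before left it, along the tool's axes as they then stand; what a row does not reach is not made up. A row lasts 1/10 s, in which the tool goes at most 50 mm and 8.59 degrees, less where a joint would pass 70% of its speed; a pose out of reach is approached as far as the arm can. A call with a gripper value outside its range is refused whole. The fingers move at their own pace and stop on an object; FORCE is the grip in N (left out, the last holds). Time passes only in rows, so rows that do not move let the fingers close. It gives the time, the measured TCP pose, the force and the opening at its end, in the units of the state.
- robot.read_state(): the state, without advancing time (a new reading comes with each control period).
- robot.read_camera(name): name is "side" or "top"; returns a dict with "image" (400x640x3 uint8, blue, green, red), "K" (3x3 intrinsics, pixels), "distortion" ([k1, k2, p1, p2, k3] as OpenCV has them; the pictures are not rectified), "R" (3x3) and "t" (3): a world point X has camera coordinates R X + t. Camera axes: x right, y down, z forward; pixel columns grow to the right and rows downward; lengths in m; the calibration is good to about 2 mm. A picture is of the moment at which its call begins. There is no depth.
- robot.close_job(): hands the job in, once; it reports no verdict.
The state is a dict: "t": time; "q": joint angles; "dq": joint speeds; "joint_torque": joint torques, N m; "tool_pos": TCP position; "orientation": TCP orientation; "force": force on the tool from outside, world axes, zero at the start; "wrist_torque": the same for the moment, N m; "opening": finger opening in m.
Only numpy, scipy, OpenCV 4.12 (cv2) and the standard library are available. Lean on these libraries where they do the work, as an engineer would, in place of code of your own. Each camera call takes 0.05 s, during which the arm holds its last target. There are 200 camera calls.

## Working session

There is one attempt and no reset: what is moved stays moved. The work goes in short steps, Python scripts to look and compute and a shell command to move; the robot and the scene stay as the last step left them, time stands still between calls to the robot, and variables do not carry over. Pictures are saved under pics/ and viewed, about 8 in all and at most 12, crops included, and the job is handed in when it is done.

```bash
mkdir -p pics; ls
python3 - <<'E'
from plant import robot
import cv2,pickle
d={}
for n in("top","side"):
    c=robot.read_camera(n);d[n]=c;cv2.imwrite(f"pics/{n}0.png",c["image"]);print(n,c["K"],c["distortion"],c["R"],c["t"])
pickle.dump(d,open("cam0.pkl","wb"))
print(robot.read_state())
E
```

```text
pics
top [[474.50626762   0.         331.9780851 ]
 [  0.         474.50626762 197.19080943]
 [  0.           0.           1.        ]] [-0.06607543  0.          0.          0.          0.        ] [[-0.0230761  -0.99955627  0.01883492]
 [-0.99527157  0.02119099 -0.09479157]
 [ 0.09435038 -0.02093328 -0.99531895]] [-0.00987323  0.58265253  1.42639219]
side [[497.71419159   0.         317.41083307]
 [  0.         497.71419159 193.53174157]
 [  0.           0.           1.        ]] [0.01746706 0.         0.         0.         0.        ] [[ 0.8174144  -0.57604015 -0.00338288]
 [-0.44256158 -0.62422437 -0.64380369]
 [ 0.3687451   0.52775153 -0.76518323]] [-0.45125757  0.31734711  1.4701106 ]
{'t': 0.1, 'q': array([ 1.08059240e+00,  1.31091606e-01,  1.48915618e+00, -1.38376533e-05,
        1.52302288e+00, -8.53808884e-02]), 'dq': array([ 0.00055143, -0.00096523, -0.0020619 , -0.00159917,  0.00319842,
        0.00076994]), 'joint_torque': array([ 1.17402305e-03, -5.61335564e+01, -4.93099952e+01,  7.70109706e-02,
        2.90745799e-02, -7.76668048e-05]), 'tool_pos': array([0.23604289, 0.55105634, 0.21769659]), 'orientation': array([-6.31466957e-01, -3.07700153e+00,  2.53320271e-03]), 'force': array([ 0.58030628, -0.07329894, -0.3023266 ]), 'wrist_torque': array([0.01494209, 0.02482483, 0.01352673]), 'opening': 0.09333421583723607}
```

View pics/top0.png

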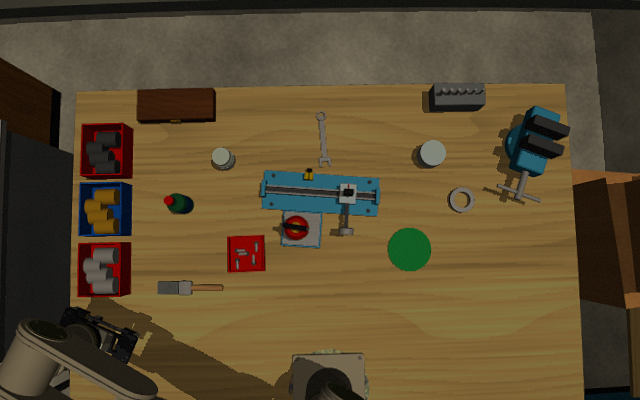

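View pics/side0.png

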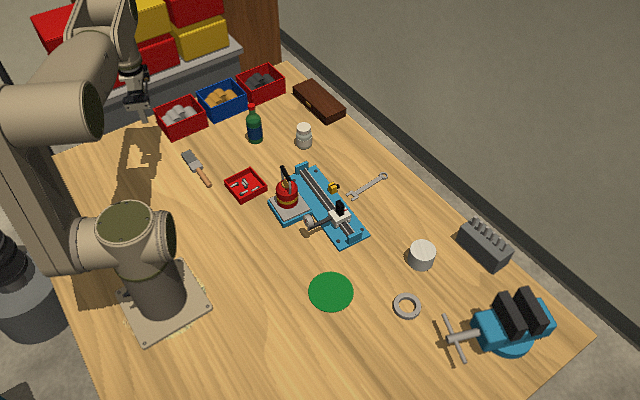

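The top view shows the comparator near (320,193), the canister near (295,228), the carriage near (347,192), the locator near (309,174) and the mat at (409,250). Next I'll enlarge both views.

Run:
```python
import pickle,cv2
d=pickle.load(open("cam0.pkl","rb"))
for n,(x,y,w,h) in {"top":(255,160,130,95),"side":(260,155,115,95)}.items():
    im=cv2.resize(d[n]["image"][y:y+h,x:x+w],None,fx=6,fy=6,interpolation=cv2.INTER_CUBIC)
    im=cv2.convertScaleAbs(im,alpha=1.4,beta=15)
    for i in range(0,w,10):
        cv2.line(im,(i*6,0),(i*6,6),(255,255,255),1);cv2.putText(im,str(x+i),(i*6,16),0,.35,(255,255,255),1)
    for i in range(0,h,10):
        cv2.line(im,(0,i*6),(6,i*6),(255,255,255),1);cv2.putText(im,str(y+i),(8,i*6+4),0,.35,(255,255,255),1)
    cv2.imwrite(f"pics/{n}0c.png",im)
# mat centroid
import numpy as np
for n in d:
    hsv=cv2.cvtColor(d[n]["image"],cv2.COLOR_BGR2HSV)
    m=cv2.inRange(hsv,(50,150,60),(75,255,255))
    k,l,s,c=cv2.connectedComponentsWithStats(m);i=1+np.argmax(s[1:,4]);print(n,s[i],c[i])
```

```text
top [ 388  228   43   43 1452] [409.02410468 249.04132231]
side [ 308  272   45   40 1419] [330.24031008 291.60817477]
```

View pics/top0c.png

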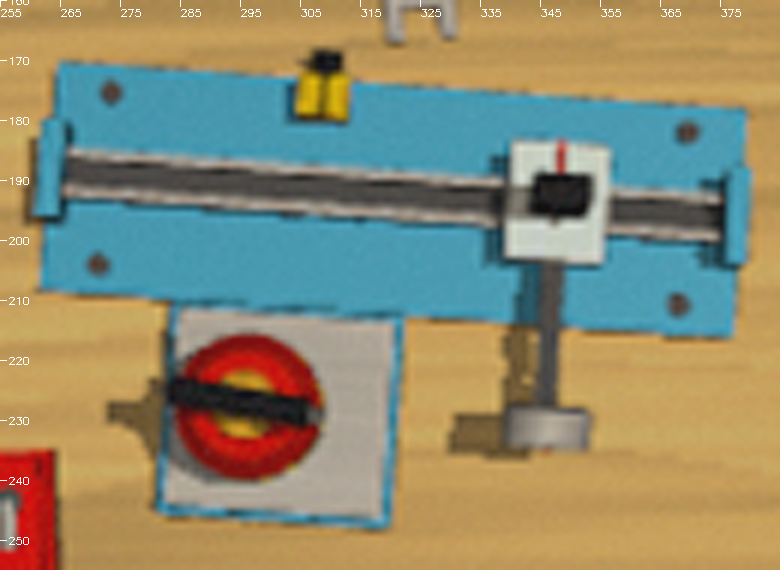

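View pics/side0c.png

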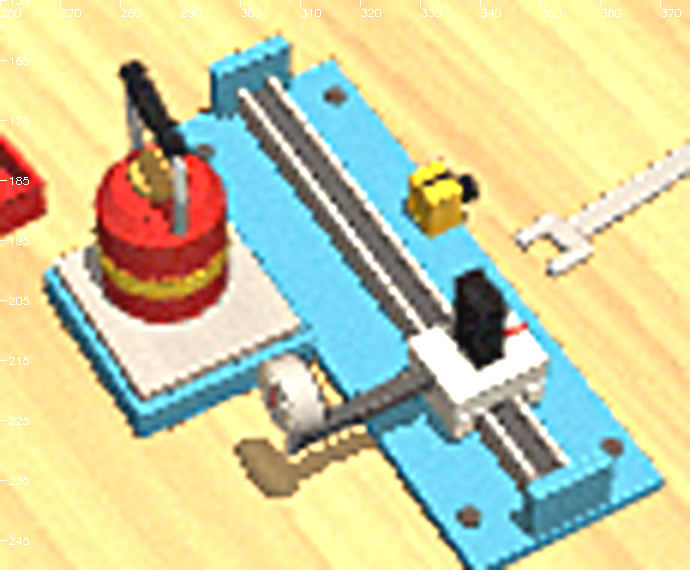

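```bash
cat > h.py <<'E'
import pickle,cv2,numpy as np
d=pickle.load(open("cam0.pkl","rb"))
def ray(n,u):
    c=d[n];R=np.array(c["R"]);p=cv2.undistortPoints(np.array([[u]],float),np.array(c["K"]),np.array(c["distortion"]))[0,0]
    return -R.T@np.array(c["t"]),R.T@np.array([p[0],p[1],1])
def atz(n,u,z):
    o,r=ray(n,u);return o+r*(z-o[2])/r[2]
T=lambda x,y:((x+.5)/6-.5+255,(y+.5)/6-.5+160)
S=lambda x,y:((x+.5)/6-.5+260,(y+.5)/6-.5+155)
E
python3 - <<'E'
from h import *
np.set_printoptions(precision=4,suppress=True)
C=np.array([atz("top",T(*p),.012)[:2] for p in [(60,63),(747,108),(733,337),(40,290)]])
m=np.array([[60,180],[60,-180],[-60,-180],[-60,180]])/1e3
z=(C-C.mean(0))@[1,1j];w=m@[1,1j];a=np.sum(z*w.conj());th=np.angle(a);o=C.mean(0)
print("comp",o,"yaw deg",np.degrees(th),"scale",abs(a)/np.sum(abs(w)**2))
Rm=np.array([[np.cos(th),-np.sin(th)],[np.sin(th),np.cos(th)]])
print("resid",C-(m@Rm.T+o))
loc=lambda p:(p[:2]-o)@Rm
def sh(name,n,u,z):
    p=atz(n,u,z);print(name,n,p,"comp frame",loc(p))
for t,b in (("sideA",(335,58)),("sideB",(663,483))): sh(t,"side",S(*b),.012)
sh("h1","top",T(176,386),.17);sh("h2","top",T(314,411),.17);sh("hm","top",T(245,399),.17)
sh("h1","side",S(132,68),.17);sh("h2","side",S(178,148),.17)
sh("can shoulder","top",T(248,406),.115)
sh("red","top",T(561,157),.056);sh("gripTop","top",T(561,195),.106);sh("red","side",S(515,328),.056)
sh("gripTop","side",S(480,277),.106)
sh("loc","top",T(323,96),.045);sh("loc","side",S(438,178),.045)
sh("dial","top",T(548,412),.112)
for n,u in(("top",(409,249)),("side",(330.2,291.6))): sh("mat",n,u,.004)
E
```

```text
comp [0.5983 0.0122] yaw deg -5.084602673536553 scale 0.9929443425195706
resid [[-0.0011 -0.0016]
 [-0.0001  0.001 ]
 [ 0.0005  0.0014]
 [ 0.0007 -0.0008]]
sideA side [0.6755 0.1876 0.012 ] comp frame [0.0613 0.1816]
sideB side [ 0.639  -0.1717  0.012 ] comp frame [ 0.0568 -0.1796]
h1 top [0.4979 0.1139 0.17  ] comp frame [-0.109   0.0924]
h2 top [0.4851 0.0509 0.17  ] comp frame [-0.1162  0.0286]
hm top [0.4913 0.0824 0.17  ] comp frame [-0.1129  0.0604]
h1 side [0.4982 0.1209 0.17  ] comp frame [-0.1094  0.0994]
h2 side [0.487 0.059 0.17 ] comp frame [-0.115   0.0368]
can shoulder top [0.4899 0.0842 0.115 ] comp frame [-0.1144  0.0621]
red top [ 0.6132 -0.0715  0.056 ] comp frame [ 0.0222 -0.0821]
gripTop top [ 0.5888 -0.0683  0.106 ] comp frame [-0.0024 -0.081 ]
red side [ 0.6159 -0.0679  0.056 ] comp frame [ 0.0245 -0.0782]
gripTop side [ 0.596  -0.0602  0.106 ] comp frame [ 0.0041 -0.0723]
loc top [0.6481 0.0477 0.045 ] comp frame [0.0465 0.0397]
loc side [0.6516 0.0509 0.045 ] comp frame [0.0496 0.0432]
dial top [ 0.4839 -0.059   0.112 ] comp frame [-0.1077 -0.081 ]
mat top [ 0.4182 -0.2583  0.004 ] comp frame [-0.1555 -0.2854]
mat side [ 0.4162 -0.2589  0.004 ] comp frame [-0.1574 -0.2862]
```

```bash
python3 -m inch '[[[-2.8,-2.2,-0.2,0,0,0,-1],[-2.8,-2.2,-0.2,0,0,0,-1],[-2.8,-2.2,-0.2,0,0,0,-1],[-2.8,-2.2,-0.2,0,0,0,-1],[-2.8,-2.2,-0.2,0,0,0,-1]]]'
python3 -m inch '[[[-2.8,-2.2,-0.2,0,0,0,-1],[-2.8,-2.2,-0.2,0,0,0,-1],[-2.8,-2.2,-0.2,0,0,0,-1],[-2.8,-2.2,-0.2,0,0,0,-1],[-2.8,-2.2,-0.2,0,0,0,-1]]]'
python3 -m inch '[[[-2.8,-2.2,-0.2,0,0,0,-1],[-2.8,-2.2,-0.2,0,0,0,-1],[-2.8,-2.2,-0.2,0,0,0,-1],[-2.8,-2.2,-0.2,0,0,0,-1],[-2.8,-2.2,-0.2,0,0,0,-1]]]'
python3 -m inch '[[[0,0,0,0,0,7.8,-1],[0,0,0,0,0,7.8,-1],[0,0,0,0,0,7.8,-1],[0,0,0,0,0,7.8,-1],[0,0,0,0,0,7.8,-1]]]'
python3 -m inch '[[[0,0,0,0,0,7.8,-1],[0,0,0,0,0,7.8,-1],[0,0,0,0,0,7.8,-1],[0,0,0,0,0,7.8,-1],[0,0,0,0,0,7.8,-1]]]'
cat >> h.py <<'E'
from scipy.spatial.transform import Rotation as Ro
def go(target,yaw=None):
    """print the shift in tool axes (cm) to a world target, and the turn about tool z to bring tool y to yaw (deg)"""
    from plant import robot
    s=robot.read_state();M=Ro.from_rotvec(s["orientation"]).as_matrix();p=np.array(s["tool_pos"])
    ay=np.degrees(np.arctan2(M[1,1],M[0,1]))
    print("t %.2f"%s["t"],"pos",p.round(4),"tool y deg %.1f"%ay,"z",M[:,2].round(3),"force",np.round(s["force"],2),"open %.4f"%s["opening"])
    print("shift cm",(M.T@(np.array(target)-p)*100).round(2),"turn",None if yaw is None else round(-((yaw-ay+90)%180-90),1))
E
python3 -c "
from h import *
go([.491,.0845,.151],-11)"
```

```text
t: 0.6
tool_pos: [0.3219, 0.3938, 0.2282]
orientation: [-0.631, -3.077, 0.001]
force: [0.8, 1.3, 0.5]
opening: 0.0931
t: 1.1
tool_pos: [0.4072, 0.2376, 0.2384]
orientation: [-0.631, -3.077, 0.0]
force: [-0.0, 0.4, -0.2]
opening: 0.0932
t: 1.6
tool_pos: [0.4926, 0.0814, 0.2484]
orientation: [-0.632, -3.077, 0.0]
force: [1.5, 0.3, -0.3]
opening: 0.0932
t: 2.1
tool_pos: [0.4921, 0.0827, 0.2481]
orientation: [-1.63, -2.685, 0.001]
force: [-0.3, -0.3, 1.0]
opening: 0.0932
t: 2.6
tool_pos: [0.4921, 0.0828, 0.2481]
orientation: [-2.433, -1.987, 0.001]
force: [-0.2, -0.0, 0.4]
opening: 0.0928
t 2.60 pos [0.4921 0.0828 0.2481] tool y deg -11.5 z [-0.001 -0.    -1.   ] force [-0.18 -0.04  0.43] open 0.0928
shift cm [ 0.15 -0.13  9.71] turn -0.5
```

```bash
python3 -m inch '[[[0.15,-0.1,2,0,0,0,-1],[0,0,2,0,0,0,-1],[0,0,2,0,0,0,-1],[0,0,2,0,0,0,-1],[0,0,1.7,0,0,0,-1]]]'
python3 -m inch '[[[0,0,0,0,0,0,1],[0,0,0,0,0,0,1],[0,0,0,0,0,0,1],[0,0,0,0,0,0,1],[0,0,0,0,0,0,1]]]' 25
python3 -m inch '[[[0,0,0,0,0,0,1],[0,0,0,0,0,0,1],[0,0,0,0,0,0,1],[0,0,0,0,0,0,1],[0,0,0,0,0,0,1]]]'
python3 - <<'E'
from plant import robot
import cv2,numpy as np
c=robot.read_camera("side")["image"];print(robot.read_state()["opening"])
cv2.imwrite("pics/side1.png",cv2.resize(c[110:260,220:400],None,fx=4,fy=4,interpolation=cv2.INTER_CUBIC))
E
```

```text
t: 3.1
tool_pos: [0.4909, 0.0844, 0.15]
orientation: [-2.427, -1.994, 0.002]
force: [-0.3, -0.7, 1.0]
opening: 0.0929
t: 3.6
tool_pos: [0.4923, 0.0845, 0.1526]
orientation: [2.427, 1.994, 0.002]
force: [0.5, 0.4, 0.3]
opening: 0.0578
t: 4.1
tool_pos: [0.4916, 0.0845, 0.1516]
orientation: [-2.427, -1.994, 0.0]
force: [-1.1, -0.8, 0.2]
opening: 0.0176
0.013271424832290914
```

View pics/side1.png

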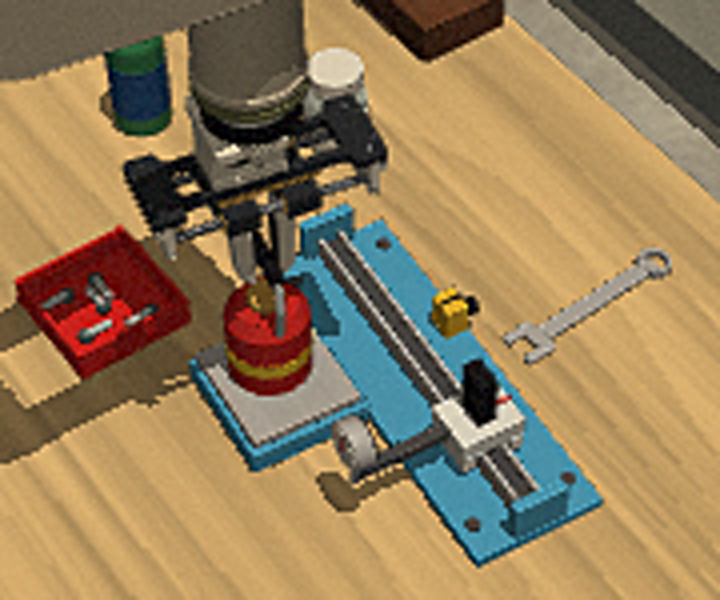

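```bash
python3 -m inch '[[[0,0,0,0,0,0,1],[0,0,-0.5,0,0,0,1],[0,0,-1,0,0,0,1],[0,0,-2,0,0,0,1],[0,0,-2,0,0,0,1]]]' 35
python3 -m inch '[[[0,0,-2,0,0,0,1],[0,0,-2,0,0,0,1],[0,0,-2,0,0,0,1],[0,0,-0.5,0,0,0,1],[0,0,0,0,0,0,1]]]'
python3 -c "
from h import *
go([.417,-.2586,.27],-11)"
```

```text
t: 4.65
tool_pos: [0.4913, 0.0844, 0.2074]
orientation: [-2.427, -1.994, 0.001]
force: [0.1, -0.1, -3.1]
opening: 0.0129
t: 5.15
tool_pos: [0.4923, 0.0845, 0.2728]
orientation: [2.427, 1.993, 0.003]
force: [0.6, 0.6, -3.5]
opening: 0.0129
t 5.15 pos [0.4923 0.0845 0.2728] tool y deg -11.2 z [ 0.002  0.    -1.   ] force [ 0.56  0.59 -3.51] open 0.0129
shift cm [-35.12  -0.72   0.26] turn -0.2
```

```bash
python3 -m inch '[[[-0.8,-0.05,0,0,0,0,1],[-1.6,-0.05,0,0,0,0,1],[-2.8,-0.05,0,0,0,0,1],[-2.8,-0.05,0,0,0,0,1],[-2.8,-0.05,0,0,0,0,1]]]'
python3 -m inch '[[[-2.8,-0.05,0,0,0,0,1],[-2.8,-0.05,0,0,0,0,1],[-2.8,-0.05,0,0,0,0,1],[-2.8,-0.05,0,0,0,0,1],[-2.8,-0.05,0,0,0,0,1]]]'
python3 -m inch '[[[-2.8,-0.05,0,0,0,0,1],[-2.8,-0.05,0,0,0,0,1],[-2.8,-0.05,0,0,0,0,1],[-1.3,0,0,0,0,0,1],[-0.6,0,0,0,0,0,1]]]'
python3 -m inch '[[[0,0,2,0,0,0,1],[0,0,2,0,0,0,1],[0,0,2,0,0,0,1],[0,0,1,0,0,0,1],[0,0,0,0,0,0,1]]]'
python3 - <<'E'
from h import *
from plant import robot
for n in("side","top"):
    c=robot.read_camera(n)["image"];x,y=(250,180) if n=="side" else (330,180)
    cv2.imwrite(f"pics/{n}2.png",cv2.resize(c[y:y+140,x:x+160],None,fx=4,fy=4,interpolation=cv2.INTER_CUBIC))
a=cv2.imread("pics/side2.png");cv2.imwrite("pics/side2.png",a)
go([.417,-.2586,.12],-11)
E
```

```text
t: 5.65
tool_pos: [0.467, -0.0222, 0.2699]
orientation: [-2.426, -1.994, 0.003]
force: [0.2, -0.8, -3.0]
opening: 0.0132
t: 6.15
tool_pos: [0.4372, -0.159, 0.27]
orientation: [-2.426, -1.993, 0.002]
force: [0.9, 0.1, -2.8]
opening: 0.013
t: 6.65
tool_pos: [0.4161, -0.2594, 0.2704]
orientation: [-2.428, -1.991, 0.001]
force: [-0.7, -0.2, -2.9]
opening: 0.0127
t: 7.15
tool_pos: [0.4163, -0.2573, 0.1997]
orientation: [-2.424, -1.993, 0.001]
force: [0.3, 0.3, -2.9]
opening: 0.0129
t 7.25 pos [ 0.4174 -0.2584  0.2022] tool y deg -11.2 z [ 0. -0. -1.] force [ 0.64 -0.28 -2.9 ] open 0.0132
shift cm [-0.03 -0.04  8.22] turn -0.2
```

View pics/side2.png

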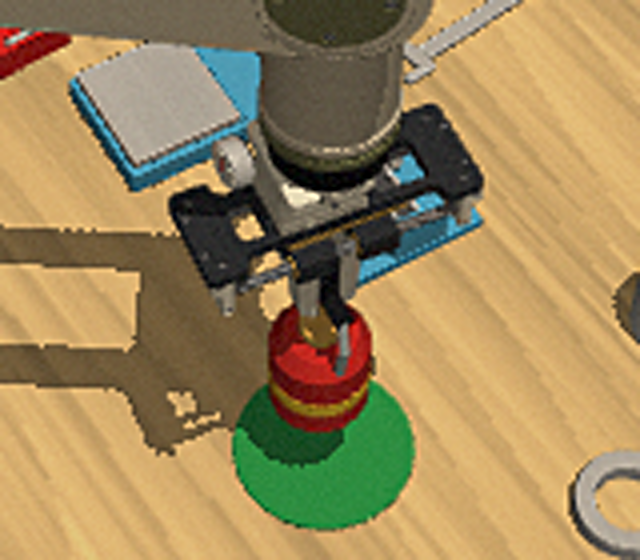

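```bash
python3 -m inch '[[[0,0,1.5,0,0,0,1],[0,0,2,0,0,0,1],[0,0,2,0,0,0,1],[0,0,1,0,0,0,1],[0,0,0.5,0,0,0,1]]]'
python3 -m inch '[[[0,0,0.3,0,0,0,1],[0,0,0.2,0,0,0,1],[0,0,0.2,0,0,0,1],[0,0,0.1,0,0,0,1],[0,0,0,0,0,0,1]]]'
python3 -m inch '[[[0,0,0.1,0,0,0,1],[0,0,0.1,0,0,0,1],[0,0,0.1,0,0,0,1],[0,0,0,0,0,0,1]]]'
```

```text
t: 7.75
tool_pos: [0.4167, -0.2583, 0.1305]
orientation: [-2.426, -1.993, 0.0]
force: [0.7, -0.0, -2.6]
opening: 0.0132
t: 8.25
tool_pos: [0.4173, -0.2587, 0.1239]
orientation: [2.427, 1.994, 0.0]
force: [-0.1, 0.6, -3.1]
opening: 0.0128
t: 8.65
tool_pos: [0.4172, -0.2586, 0.1206]
orientation: [2.427, 1.994, 0.0]
force: [0.9, -0.1, -2.8]
opening: 0.0131
```

```bash
python3 -m inch '[[[0,0,0.1,0,0,0,1],[0,0,0,0,0,0,1]]]'
python3 -m inch '[[[0,0,0.1,0,0,0,1],[0,0,0,0,0,0,1]]]'
python3 -m inch '[[[0,0,0.1,0,0,0,1],[0,0,0,0,0,0,1]]]'
```

```text
t: 8.85
tool_pos: [0.4176, -0.259, 0.1206]
orientation: [2.426, 1.993, 0.0]
force: [-1.2, 1.0, 5.3]
opening: 0.0126
t: 9.05
tool_pos: [0.4181, -0.2594, 0.1207]
orientation: [2.425, 1.992, 0.001]
force: [-2.5, 1.6, 11.8]
opening: 0.0128
t: 9.25
tool_pos: [0.4186, -0.2598, 0.1208]
orientation: [2.424, 1.991, 0.001]
force: [-4.7, 3.8, 17.3]
opening: 0.0129
```

It has touched down at the expected height, so I'll ease off the pressure, release and retreat upward.

```bash
python3 -m inch '[[[0,0,-0.1,0,0,0,1],[0,0,-0.15,0,0,0,1],[0,0,0,0,0,0,1],[0,0,0,0,0,0,-0.5],[0,0,0,0,0,0,-0.5]]]'
python3 -m inch '[[[0,0,0,0,0,0,-0.5],[0,0,0,0,0,0,-0.5],[0,0,0,0,0,0,-0.5],[0,0,0,0,0,0,-0.5],[0,0,0,0,0,0,-0.5]]]'
python3 -m inch '[[[0,0,-2,0,0,0,-0.5],[0,0,-2,0,0,0,-0.5],[0,0,-2,0,0,0,-0.5],[0,0,-2,0,0,0,-0.5],[0,0,-2,0,0,0,-0.5]]]'
python3 -c "
from h import *
go([.593,-.0665,.22],84.9)"
```

```text
t: 9.75
tool_pos: [0.4172, -0.2585, 0.1199]
orientation: [-2.427, -1.994, -0.0]
force: [0.4, -0.1, 0.4]
opening: 0.0249
t: 10.25
tool_pos: [0.4172, -0.2586, 0.1201]
orientation: [-2.427, -1.994, -0.0]
force: [-0.5, -0.8, 0.8]
opening: 0.0643
t: 10.75
tool_pos: [0.4171, -0.2586, 0.221]
orientation: [2.427, 1.994, 0.0]
force: [0.2, 0.5, 0.4]
opening: 0.0697
t 10.75 pos [ 0.4171 -0.2586  0.221 ] tool y deg -11.2 z [ 0. -0. -1.] force [0.21 0.53 0.36] open 0.0697
shift cm [22.26 13.53  0.1 ] turn 83.9
```

```bash
python3 -m inch '[[[1,0.6,0,0,0,0,-1],[2.3,1.4,0,0,0,0,-1],[2.3,1.4,0,0,0,0,-1],[2.3,1.4,0,0,0,0,-1],[2.3,1.4,0,0,0,0,-1]]]'
python3 -m inch '[[[2.3,1.4,0,0,0,0,-1],[2.3,1.4,0,0,0,0,-1],[2.3,1.4,0,0,0,0,-1],[2.3,1.4,0,0,0,0,-1],[2.3,0.9,0,0,0,0,-1]]]'
python3 -m inch '[[[0,0,0,0,0,8.4,-1],[0,0,0,0,0,8.4,-1],[0,0,0,0,0,8.4,-1],[0,0,0,0,0,8.4,-1],[0,0,0,0,0,8.4,-1]]]'
python3 -m inch '[[[0,0,0,0,0,8.4,-1],[0,0,0,0,0,8.4,-1],[0,0,0,0,0,8.4,-1],[0,0,0,0,0,8.4,-1],[0,0,0,0,0,8.4,-1]]]'
python3 - <<'E'
from h import *
from plant import robot
c=robot.read_camera("side")["image"];x,y=240,140
cv2.imwrite("pics/side3.png",cv2.resize(c[y:y+180,x:x+160],None,fx=3.3,fy=3.3,interpolation=cv2.INTER_CUBIC))
go([.5912,-.0675,.065],84.9)
E
```

```text
t: 11.25
tool_pos: [0.4983, -0.1689, 0.2188]
orientation: [-2.427, -1.993, 0.001]
force: [-0.4, -0.1, -0.3]
opening: 0.0931
t: 11.75
tool_pos: [0.5845, -0.0686, 0.2184]
orientation: [-2.426, -1.994, 0.001]
force: [0.1, 0.4, -0.3]
opening: 0.093
t: 12.25
tool_pos: [0.5836, -0.0694, 0.2185]
orientation: [-2.983, -0.983, 0.002]
force: [1.1, -0.6, 0.0]
opening: 0.0928
t: 12.75
tool_pos: [0.5836, -0.0695, 0.2185]
orientation: [-3.137, 0.151, 0.003]
force: [0.4, 0.0, -0.4]
opening: 0.0932
t 12.80 pos [ 0.5836 -0.0695  0.2186] tool y deg -96.1 z [-0.002  0.    -1.   ] force [ 0.21  0.12 -0.57] open 0.0930
shift cm [ 0.76 -0.28 15.35] turn -1.0
```

View pics/side3.png

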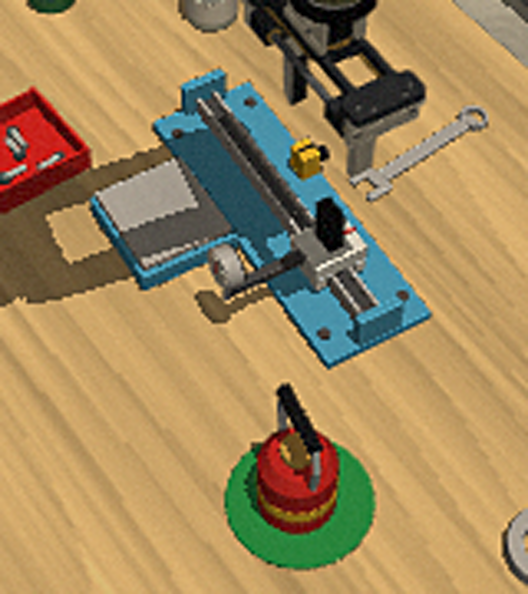

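The canister stands near the mat's centre. Next I'll descend over the grip block.

```bash
python3 -m inch '[[[0.76,-0.28,1,0,0,-1,-1],[0,0,2.5,0,0,0,-1],[0,0,2.5,0,0,0,-1],[0,0,2.5,0,0,0,-1],[0,0,0.8,0,0,0,-1]]]'
python3 - <<'E'
from h import *
from plant import robot
a=[]
for n,x,y in(("side",270,120),("top",280,140)):
    c=robot.read_camera(n)["image"];a.append(cv2.resize(c[y:y+120,x:x+100],None,fx=4,fy=4,interpolation=cv2.INTER_CUBIC))
cv2.imwrite("pics/b4.png",np.hstack(a))
go([.5912,-.0675,.065],84.9)
E
```

```text
t: 13.3
tool_pos: [0.5895, -0.0673, 0.1223]
orientation: [-3.139, 0.107, 0.01]
force: [-0.5, 0.1, -0.1]
opening: 0.0927
t 13.40 pos [ 0.5904 -0.0676  0.1246] tool y deg -94.0 z [-0.004  0.001 -1.   ] force [ 0.03 -0.64  0.32] open 0.0930
shift cm [ 0.1  -0.02  5.96] turn 1.1
```

View pics/b4.png

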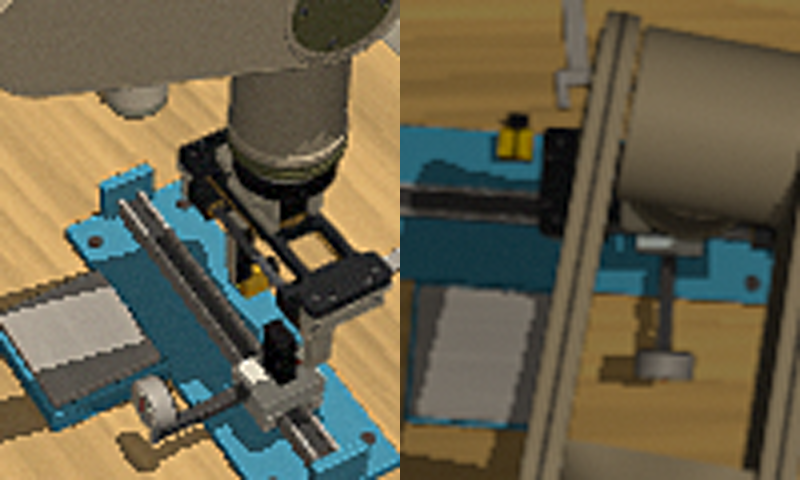

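```bash
python3 -m inch '[[[0.1,0,1.5,0,0,1,-1],[0,0,1.5,0,0,0,-1],[0,0,1.5,0,0,0,-1],[0,0,1.0,0,0,0,-1],[0,0,0.4,0,0,0,-1]]]'
python3 -m inch '[[[0,0,0,0,0,0,1],[0,0,0,0,0,0,1],[0,0,0,0,0,0,1],[0,0,0,0,0,0,1],[0,0,0,0,0,0,1]]]' 20
python3 -m inch '[[[0,0,0,0,0,0,1],[0,0,0,0,0,0,1],[0,0,0,0,0,0,1],[0,0,0,0,0,0,1],[0,0,0,0,0,0,1]]]'
python3 - <<'E'
from h import *
p=[.5912,-.0675,.065]
go(p,84.9)
o=np.array([.5983,.0122])
for yn in(.0397,.0415,.0432):
    print(yn,o+yn*np.array([.0886,.996]))
E
```

```text
t: 13.9
tool_pos: [0.5916, -0.0682, 0.0661]
orientation: [-3.138, 0.142, 0.004]
force: [0.0, -0.1, -0.1]
opening: 0.093
t: 14.4
tool_pos: [0.593, -0.0684, 0.0687]
orientation: [3.138, -0.142, 0.001]
force: [-0.1, -0.1, -0.1]
opening: 0.0576
t: 14.9
tool_pos: [0.5927, -0.0685, 0.0682]
orientation: [3.138, -0.142, 0.0]
force: [-0.2, -1.3, 0.3]
opening: 0.0302
t 14.90 pos [ 0.5927 -0.0685  0.0682] tool y deg -95.2 z [ 0. -0. -1.] force [-0.23 -1.31  0.26] open 0.0302
shift cm [-0.16 -0.09  0.32] turn -0.1
0.0397 [0.60181742 0.0517412 ]
0.0415 [0.6019769 0.053534 ]
0.0432 [0.60212752 0.0552272 ]
```

```bash
python3 -m inch '[[[0,-0.3,0,0,0,0,1],[0,-0.7,0,0,0,0,1],[0,-1,0,0,0,0,1],[0,-1,0,0,0,0,1],[0,-1,0,0,0,0,1]]]'
python3 -m inch '[[[0,-1,0,0,0,0,1],[0,-1,0,0,0,0,1],[0,-1,0,0,0,0,1],[0,-1,0,0,0,0,1],[0,-1,0,0,0,0,1]]]'
python3 -m inch '[[[0,-1,0,0,0,0,1],[0,-0.5,0,0,0,0,1],[0,-0.2,0,0,0,0,1],[0,0,0,0,0,0,1],[0,0,0,0,0,0,1]]]'
python3 - <<'E'
from h import *
from plant import robot
go([.602,.0535,.068],84.9)
a=[]
for n,x,y in(("side",270,120),("top",270,140)):
    c=robot.read_camera(n)["image"];a.append(cv2.resize(c[y:y+120,x:x+100],None,fx=4,fy=4,interpolation=cv2.INTER_CUBIC))
cv2.imwrite("pics/b5.png",np.hstack(a))
E
```

```text
t: 15.4
tool_pos: [0.5964, -0.0275, 0.0681]
orientation: [3.138, -0.142, 0.0]
force: [-0.1, -4.0, 0.6]
opening: 0.0301
t: 15.9
tool_pos: [0.6009, 0.0221, 0.0681]
orientation: [3.138, -0.142, 0.0]
force: [0.6, -4.1, 0.2]
opening: 0.03
t: 16.4
tool_pos: [0.6025, 0.0386, 0.0682]
orientation: [-3.138, 0.142, -0.0]
force: [1.4, 1.4, -0.1]
opening: 0.0299
t 16.40 pos [0.6025 0.0386 0.0682] tool y deg -95.2 z [ 0.     0.001 -1.   ] force [ 1.39  1.43 -0.07] open 0.0299
shift cm [-0.18 -1.48  0.02] turn -0.1
```

View pics/b5.png

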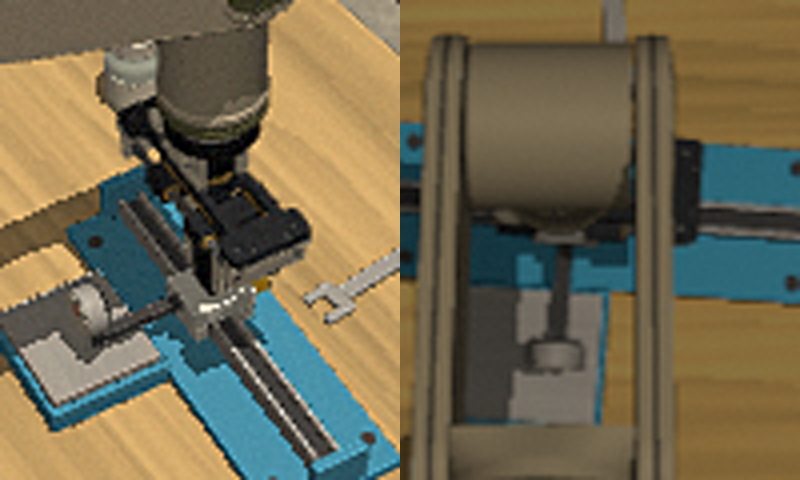

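```bash
python3 -m inch '[[[0,-0.2,0,0,0,0,1],[0,-0.2,0,0,0,0,1],[0,-0.2,0,0,0,0,1],[0,-0.1,0,0,0,0,1],[0,0,0,0,0,0,1]]]' | egrep 'pos|for'
python3 -m inch '[[[0,-0.1,0,0,0,0,1],[0,0,0,0,0,0,1]]]'| egrep 'pos|for'
python3 -m inch '[[[0,-0.1,0,0,0,0,1],[0,0,0,0,0,0,1]]]'| egrep 'pos|for'
python3 -m inch '[[[0,-0.1,0,0,0,0,1],[0,0,0,0,0,0,1]]]'| egrep 'pos|for'
python3 -m inch '[[[0,-0.1,0,0,0,0,1],[0,0,0,0,0,0,1]]]'| egrep 'pos|for'
```

```text
tool_pos: [0.6031, 0.0455, 0.0682]
force: [2.0, -0.7, -1.3]
tool_pos: [0.6032, 0.0465, 0.0682]
force: [2.0, 0.3, -1.0]
tool_pos: [0.6032, 0.0475, 0.0681]
force: [2.6, 0.7, -2.0]
tool_pos: [0.6034, 0.0486, 0.0682]
force: [2.0, 2.7, -0.5]
tool_pos: [0.6034, 0.0496, 0.0681]
force: [2.3, 2.6, -1.7]
```

The force along y has turned to +2.6 N, so the ball is starting to pull in. I'll continue in half-millimetre steps.

```bash
python3 -m inch '[[[0,-0.05,0,0,0,0,1],[0,0,0,0,0,0,1]]]'| egrep 'pos|for'
python3 -m inch '[[[0,-0.05,0,0,0,0,1],[0,0,0,0,0,0,1]]]'| egrep 'pos|for'
python3 -m inch '[[[0,-0.05,0,0,0,0,1],[0,0,0,0,0,0,1]]]'| egrep 'pos|for'
```

```text
tool_pos: [0.6035, 0.0499, 0.0681]
force: [2.2, 2.7, -0.9]
tool_pos: [0.6035, 0.0502, 0.0681]
force: [2.8, 2.5, -0.6]
tool_pos: [0.6036, 0.0507, 0.0681]
force: [3.6, 1.1, -0.7]
```

```bash
python3 -m inch '[[[0,-0.05,0,0,0,0,1],[0,0,0,0,0,0,1]]]'| egrep 'pos|for'
python3 -m inch '[[[0,-0.05,0,0,0,0,1],[0,0,0,0,0,0,1]]]'| egrep 'pos|for'
```

```text
tool_pos: [0.6036, 0.0513, 0.0681]
force: [3.1, 1.6, -1.4]
tool_pos: [0.6036, 0.0515, 0.0682]
force: [2.3, 1.4, -1.0]
```

```bash
python3 -m inch '[[[0,0,0,0,0,0,1],[0,0,0,0,0,0,1],[0,0,0,0,0,0,1]]]'| egrep 'pos|for'
```

```text
tool_pos: [0.6036, 0.0515, 0.0681]
force: [3.0, -0.3, -0.3]
```

```bash
for i in 1; do python3 -m inch '[[[0,-0.05,0,0,0,0,1],[0,0,0,0,0,0,1],[0,0,0,0,0,0,1]]]'| egrep 'pos|for'; python3 -c "
from plant import robot
s=robot.read_state();print(s['tool_pos'],s['force'])"; done
python3 -m inch '[[[0,-0.05,0,0,0,0,1],[0,0,0,0,0,0,1],[0,0,0,0,0,0,1]]]'| egrep 'pos|for'
```

```text
tool_pos: [0.6036, 0.0517, 0.0681]
force: [2.6, -3.4, -0.6]
[0.60361947 0.05171464 0.06814114] [ 2.6056895  -3.4191195  -0.56312556]
tool_pos: [0.6037, 0.0519, 0.0681]
force: [2.7, -6.3, -0.4]
```

The force climbs to -6.3 N over 0.4 mm, so the ball is seated against the far wall. I'll back off to near zero force before it slips out.

```bash
python3 -m inch '[[[0,0.1,0,0,0,0,1],[0,0,0,0,0,0,1],[0,0,0,0,0,0,1]]]'| egrep 'pos|for|open'
python3 - <<'E'
from h import *
from plant import robot
go([.6036,.0515,.068])
a=[]
for n,x,y,w in(("side",300,165,50),("top",280,195,50)):
    c=robot.read_camera(n)["image"];a.append(cv2.resize(c[y:y+60,x:x+w],None,fx=8,fy=8,interpolation=cv2.INTER_CUBIC))
cv2.imwrite("pics/b6.png",cv2.convertScaleAbs(np.hstack(a),alpha=1.5))
go([.6036,.0515,.068])
E
```

```text
tool_pos: [0.6037, 0.0517, 0.0682]
force: [2.5, -1.6, -1.4]
opening: 0.0299
t 20.00 pos [0.6037 0.0517 0.0682] tool y deg -95.2 z [ 0. -0. -1.] force [ 2.54 -1.63 -1.43] open 0.0299
shift cm [-0.    0.02  0.02] turn None
t 20.10 pos [0.6036 0.0517 0.0682] tool y deg -95.2 z [ 0. -0. -1.] force [ 2.43 -1.76 -1.23] open 0.0297
shift cm [-0.    0.02  0.02] turn None
```

View pics/b6.png

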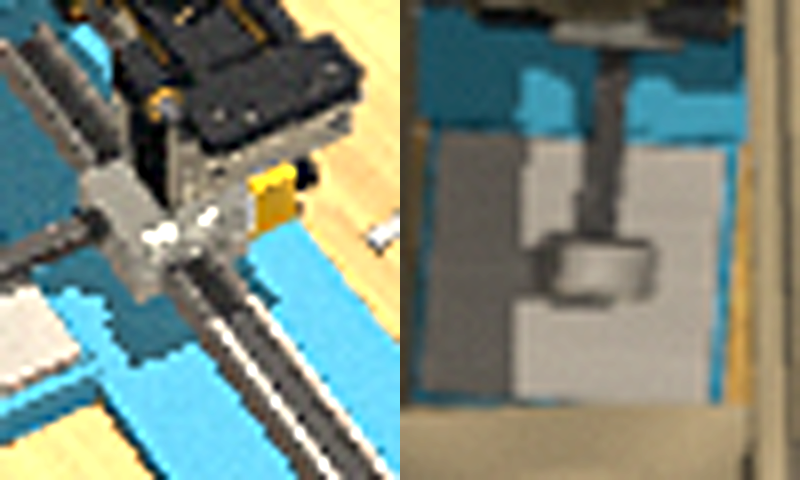

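```bash
python3 - <<'E'
from h import *
from plant import robot
d["top"]=d["top"]; th=np.radians(-5.08);R=np.array([[np.cos(th),-np.sin(th)],[np.sin(th),np.cos(th)]]);o=np.array([.5983,.0122])
U=lambda x,y:((x-400+.5)/8-.5+280,(y+.5)/8-.5+195)
for n,a,b,z in(("dial",T(547.5,428),U(605,270),.1),("stem",T(547,350),U(600,190),.05)):
    p=[(atz("top",u,z)[:2]-o)@R for u in(a,b)];print(n,p,"moved",p[1]-p[0])
s=robot.read_state();print(s["t"],s["tool_pos"],s["force"],s["dq"].round(4))
E
python3 -m inch '[[[0,0,0,0,0,0,1],[0,0,0,0,0,0,1],[0,0,0,0,0,0,1],[0,0,0,0,0,0,1],[0,0,0,0,0,0,1]]]'
```

```text
dial [array([-0.11496198, -0.08182169]), array([-0.11523414,  0.03601932])] moved [-0.00027216  0.11784101]
stem [array([-0.07467403, -0.08142982]), array([-0.08410043,  0.04197192])] moved [-0.0094264   0.12340174]
20.1 [0.60364658 0.05167157 0.06815647] [ 2.43170294 -1.75638833 -1.23004816] [-0.0012  0.0004 -0.0002 -0.0001  0.0027 -0.0006]
t: 20.6
tool_pos: [0.6036, 0.0517, 0.0682]
orientation: [-3.138, 0.142, -0.0]
force: [2.6, -1.3, -0.8]
opening: 0.0298
```

```bash
python3 -c "
from plant import robot
print(robot.close_job()); s=robot.read_state(); print(s['t'],s['tool_pos'],s['force'],s['opening'])"
```

```text
the job is handed in; nothing more can be done
None
the job is handed in; nothing more can be done
```

I set the canister upright on the green mat, slid the carriage into the notch, and handed the job in at about 20.6 s with the fingers still holding it. `close_job` gave no verdict, so the result rests on these checks:

- **Canister:** I lowered it onto the mat at the expected height, then released it. The side picture taken afterwards showed it upright and close to the mat's centre. While setting it down I pressed with up to 17 N for a moment, then eased off before letting go.
- **Carriage, by feel:** the ball pulled in by about +2.7 N. The force then flipped to −6.3 N within about 0.4 mm, and I backed off. It ended at rest at TCP y = 0.0517 m, with about −1.3 N left along the slide and the grip set to 20 N (opening 30 mm).
- **Carriage, by camera:** the gripper hid the red and black lines, so I could not confirm the alignment directly.
    - The arm measured 120.7 mm of travel.
    - The pictures gave 121–123 mm from the red line to the black line before the slide.
    - The dial and stem, rougher readings, gave 118 and 123 mm.
    - The camera estimate therefore differs from the arm by up to about 2 mm, which is the tolerance itself, so I trusted the felt click.

I did not take a last overall picture to check the bystanders. No contact with any of them was felt or seen.

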